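# Put the checked damper valve with its mate and cover the cup

## Task

The valve standing on the dark inspection plate has been checked: stand it upright on the floor of the steel cup that already holds the valve of the same colour, beside it, then set the clear cover on that cup so that it sits fully down and level. The cover starts on one of the cups, perhaps that very one. Set things down rather than drop them, and leave the valve in the yellow tray, the valves already in the cups and everything else on the bench where they are.

Things in the scene. Friction and masses are not known exactly. Their poses are not given: they have to be found in the camera images.
- cup_1: one of three identical open steel parts cups, fixed to the bench: round, straight wall, 112 mm outer and 104 mm inner diameter, 68 mm tall, inner floor at 5 mm. Origin: centre of the underside; z up. Which cup holds which valve differs each time
- cup_2: second steel parts cup, same as cup_1
- cup_3: third steel parts cup, same as cup_1
- plate: dark granite inspection plate 110 x 110 x 12 mm, fixed on the bench; the checked valve stands on its top. Origin: centre of the underside
- tray: yellow waiting tray 110 x 110 mm, floor 12 mm high, lip 20 mm high, fixed on the bench far left; the valve still waiting to be checked stands in it. Origin: centre of the underside
- brass_loose: valve assembly, same shape as the others, 54 mm tall, 120 g nominal: round brass head 30 mm diameter x 18 mm high at the bottom, then a plain stem 12 mm diameter from 18 to 54 mm height, its top 12 mm brass too. Origin: centre of the underside; z axis up the stem. Stands either on the inspection plate or in the waiting tray
- blue_loose: valve assembly, same shape as the others, 54 mm tall, 120 g nominal: round light blue head 30 mm diameter x 18 mm high at the bottom, then a plain stem 12 mm diameter from 18 to 54 mm height, its top 12 mm light blue too. Origin: centre of the underside; z axis up the stem. Stands on the other one of the plate and the tray
- brass_mate: valve assembly, same shape as the others, 54 mm tall, 120 g nominal: round brass head 30 mm diameter x 18 mm high at the bottom, then a plain stem 12 mm diameter from 18 to 54 mm height, its top 12 mm brass too. Origin: centre of the underside; z axis up the stem. Stands in one of the three cups, off centre
- blue_mate: valve assembly, same shape as the others, 54 mm tall, 120 g nominal: round light blue head 30 mm diameter x 18 mm high at the bottom, then a plain stem 12 mm diameter from 18 to 54 mm height, its top 12 mm light blue too. Origin: centre of the underside; z axis up the stem. Stands in another cup, off centre
- black_odd: valve assembly, same shape as the others, 54 mm tall, 120 g nominal: round black head 30 mm diameter x 18 mm high at the bottom, then a plain stem 12 mm diameter from 18 to 54 mm height, its top 12 mm black too. Origin: centre of the underside; z axis up the stem. Stands in the remaining cup, off centre; it has no partner on the bench
- cover: loose clear plastic cover, 160 g: disc 120 mm diameter x 5 mm, upright orange knob 22 mm diameter from 5 to 41 mm above the origin, and under the disc a boss 96 mm diameter, 4 mm deep, that drops into the cup mouth. Origin: centre of the disc underside, which rests on the rim (68 mm above the cup origin); z up. Starts seated on any one of the cups, fits all
- caliper: bystander: digital caliper lying flat, 230 mm long, 16 mm high; origin under the middle of the beam, x along the beam
- spring: bystander: blue coil spring standing upright, 69 mm diameter, 120 mm tall; origin centre of underside
- bottle: bystander: white bottle with green label and red cap, 42 mm diameter, 130 mm tall; origin centre of underside
- lock_ring: bystander: aluminium ring lying flat, 72 mm diameter, 12 mm high; origin centre of underside
- driver: bystander: screwdriver with red handle lying flat, 160 mm long; x along it
- pen: bystander: red pen with black end lying flat, 120 mm long, 11 mm high; x along it
Things that resemble listed ones, but are neither listed nor needed, are in the scene too. Leave any pink or red look-alike of the blue_mate alone.

How it is judged:
By the outcome, as a careful person would: the job done as asked, in the order asked, and still so for the second after the job is handed in, with the robot touching nothing.
It also fails if it takes over 72 s, if anything falls off the work surface, if the arm or the gripper's body presses on something with over 40 N, if the wrist force passes 120 N, or if a joint passes its speed limit or range.

## Robot

A 6-joint arm with a two-finger parallel gripper is mounted at the origin on the work surface. World frame = base frame: x ahead of the robot, y to its left, z up, the work surface at z = 0. Lengths are in m, angles in degrees, forces in N, time in s.
With the tool pointing down it reaches from about 0.4 to 0.825 m from the base axis. Payload 7 kg.
Tool frame: the origin (TCP) lies where the fingers leave the gripper's body, on its centre line; the fingertips stand 66 mm ahead of it and the grasp point (between the pads) lies 47 mm ahead of it; z points along the fingers, y is the direction in which the jaws open and shut (so a half turn about z gives the same grasp; the last joint's range is limited). The gripper opens to 88 mm and grips with 3 to 60 N. Pads are 19 mm wide; open, the fingers measure 130 mm over their backs; the gripper's body (78 mm by 193 mm) begins 47 mm behind the grasp point.
Start: joints at [87.668, 20.546, 0.682, 0, -70.136, -16.507], TCP at [0.218, 0.639, 0.292] pointing down, gripper open.
Joint ranges: [-176.03, 176.03], [-82.01, 121.73], [-58.28, 71.71], [-173.87, 95.51], [-174.79, -0.11], [-173.66, 173.66]. Speed limits (degrees/s): [136.94, 136.94, 172.46, 180, 180, 180].

## Interface

Orientations are given as [roll, pitch, yaw] about the fixed x, y, z axes, in that order (R = Rz(yaw) Ry(pitch) Rx(roll)).
In Python, from plant import get_obs, snapshot, close_job gives the robot as it stands.
- The arm moves only by the tool play_rows, never from a script. Its argument "series" is a list of rows, each a list of 5 numbers: the opening in per cent of the stroke, from 0 (shut) to 100 (fully open), then the shift along the tool's x, y, z in m, then the turn about the tool's z in degrees. In form: [[jaw, dx, dy, dz, spin], ...]. A call has 1 to 10 rows; each row is the pose to reach, as a shift and turn from the pose commanded when the call began, along the tool's axes at that moment; what a row does not reach only later rows make up. A row lasts 1/10 s, in which the tool goes at most 50 mm and 8.59 degrees, less where a joint would pass 70% of its speed; a pose out of reach is approached as far as the arm can. A call with a gripper value outside its range is refused whole. The fingers move at their own pace and stop on an object; the grip force is fixed at half the most. Time passes only in rows, so rows that repeat a pose let the fingers close. It gives the time, the measured TCP pose, the force and the opening at its end, in the units of the state.
- get_obs(): the state, without advancing time (a new reading comes with each control period).
- snapshot(name): name is "scene" or "top"; returns a dict with "frame" (384x512x3 uint8, red, green, blue), "z_map" (384x512 float32, m along the optical axis (not along the pixel's ray), 0 where there is no reading), "mtx" (3x3 intrinsics, pixels), "camera_from_world" (4x4, takes a point from world to camera coordinates). Camera axes: x right, y up, looking along -z (the intrinsics and any distortion apply to the point x, -y, -z); pixel columns grow to the right and rows downward; lengths in m; the calibration is good to about 2 mm. A picture is of the moment at which its call begins.
- close_job(): hands the job in, once; it reports no verdict.
The state is a dict: "clock": time; "joint_pos": joint angles; "qvel": joint speeds; "tau": joint torques, N m; "tool_pos": TCP position; "orientation": TCP orientation; "force": force on the tool from outside, world axes, zero at the start; "moment": the same for the moment, N m; "opening": finger opening in m.
Only numpy, scipy, OpenCV 4.12 (cv2) and the standard library are available. Lean on these libraries where they do the work, as an engineer would, in place of code of your own. Each camera call takes 0.05 s, during which the arm holds its last target.

## Working session

There is one attempt and no reset: what is moved stays moved. The work goes in short steps, Python scripts to look and compute and a tool call to move; the robot and the scene stay as the last step left them, time stands still between calls to the robot, and variables do not carry over. Pictures are saved under pics/ and viewed, and the job is handed in when it is done.

Besides the shell and the picture viewer there is one more tool, called after "Call:" by a JSON object that holds its "name" and its "arguments", one argument or row to a line. play_rows: Moves the arm, as the interface text tells. Its arguments: {"type":"object","properties":{"series":{"type":"array"}},"required":["series"]}

```bash
mkdir -p pics; ls; python3 - <<'E'
from plant import get_obs, snapshot
import cv2,numpy as np
print(get_obs())
for n in("scene","top"):
    s=snapshot(n); np.savez(f"pics/{n}0.npz",**s)
    cv2.imwrite(f"pics/{n}0.png",cv2.resize(s["frame"][...,::-1],(800,600),interpolation=cv2.INTER_CUBIC))
    print(n,s["mtx"],s["camera_from_world"],[k for k in s])
E
```

```text
pics
{'clock': 0.0, 'joint_pos': array([ 8.76680596e+01,  2.05898232e+01,  6.34458934e-01, -1.95284631e-02,
       -7.01367930e+01, -1.65077684e+01]), 'qvel': array([ 0.07562028, -0.04047556,  0.02884916,  0.08832004,  0.02819645,
       -0.02802305]), 'tau': array([ 3.05304602e-04, -5.82709908e+01,  2.93059123e+01,  6.99741080e+00,
        6.97597337e-03, -1.46000339e-04]), 'tool_pos': array([0.21785892, 0.63847227, 0.29124787]), 'orientation': array([ 1.79906425e+02, -8.58700956e-03, -1.88463519e+01]), 'force': array([ 1.00750152, -1.62632896, -0.04585196]), 'moment': array([ 0.03948075, -0.04960634, -0.01133464]), 'opening': 0.0874289029439355}
scene [[468.18436317   0.         249.15712911]
 [  0.         468.18436317 194.23889224]
 [  0.           0.           1.        ]] [[-0.23630896  0.97156577  0.01476565  0.15716974]
 [-0.68348003 -0.17700218  0.70818449  0.35453923]
 [ 0.69066137  0.15725832  0.705873   -1.72005644]
 [ 0.          0.          0.          1.        ]] ['frame', 'z_map', 'mtx', 'camera_from_world']
top [[493.3542134    0.         258.93540702]
 [  0.         493.3542134  200.43926151]
 [  0.           0.           1.        ]] [[ 0.01917983 -0.99979985 -0.00569229  0.00265358]
 [ 0.98702681  0.01802646  0.15954033 -0.59544311]
 [-0.15940579 -0.0086784   0.987175   -1.42023316]
 [ 0.          0.          0.          1.        ]] ['frame', 'z_map', 'mtx', 'camera_from_world']
```

View pics/scene0.png

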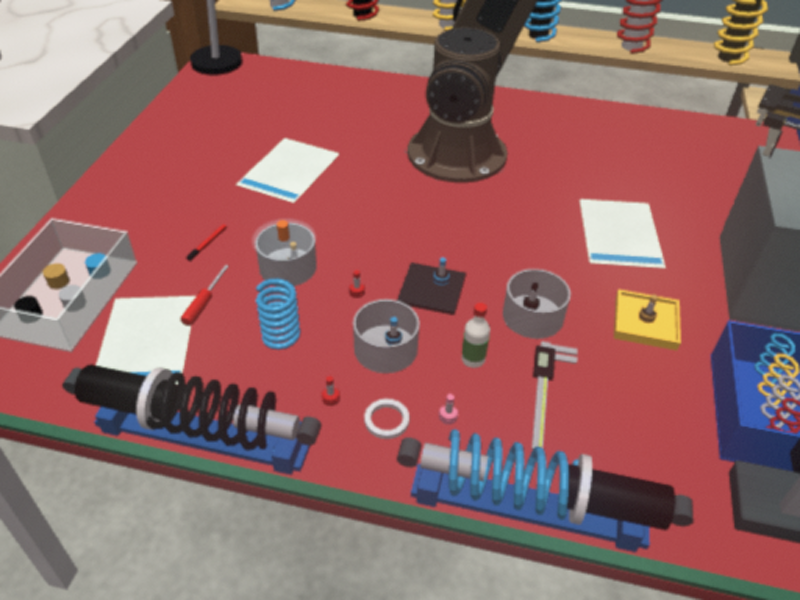

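View pics/top0.png

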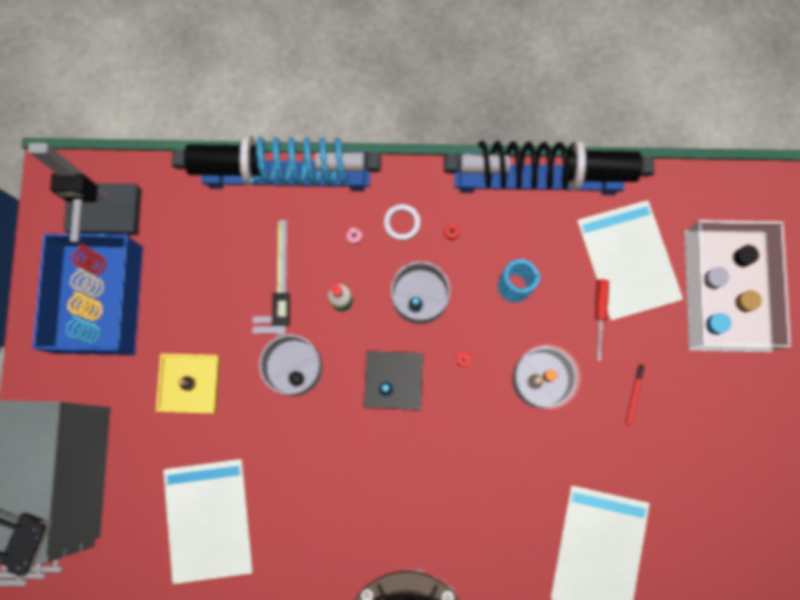

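The loose blue valve stands on the plate (top view, 386,388). The blue mate is in the middle cup (420,292; valve at 415,303). The brass valve is in the tray, and the cover is on the right-hand brass cup with its orange knob at (550,376). Next I'll measure these.

```bash
cat > h.py <<'E'
import numpy as np,cv2
def cast(s,uv,z):
    uv=np.atleast_2d(np.asarray(uv,float)); M=s["camera_from_world"];R=M[:3,:3];t=M[:3,3];K=s["mtx"]
    d=np.c_[(uv[:,0]-K[0,2])/K[0,0],-(uv[:,1]-K[1,2])/K[1,1],-np.ones(len(uv))]@R
    c=-R.T@t
    return c+d*((z-c[2])/d[:,2])[:,None]
def cloud(s):
    M=s["camera_from_world"];R=M[:3,:3];t=M[:3,3];K=s["mtx"];Z=s["z_map"].astype(float)
    v,u=np.mgrid[:Z.shape[0],:Z.shape[1]]
    P=np.stack([(u-K[0,2])/K[0,0]*Z,-(v-K[1,2])/K[1,1]*Z,-Z],-1)
    W=(P-t)@R; W[Z<=0]=np.nan; return W
def ray2(a,ua,b,ub):
    A=[];B=[]
    for s,u in((a,ua),(b,ub)):
        p=cast(s,u,0)[0];q=cast(s,u,.2)[0];d=(q-p)/np.linalg.norm(q-p);Q=np.eye(3)-np.outer(d,d);A.append(Q);B.append(Q@p)
    return np.linalg.lstsq(np.vstack(A),np.hstack(B),rcond=None)[0]
def ransac(P,r,n=500,tol=.003):
    best=(0,None);g=np.random.default_rng(0)
    for _ in range(n):
        p=P[g.choice(len(P),3,False)];A=np.c_[2*p,np.ones(3)]
        try:c=np.linalg.solve(A,(p**2).sum(1))
        except Exception:continue
        k=np.abs(np.hypot(*(P-c[:2]).T)-r)<tol
        if k.sum()>best[0]:best=(k.sum(),k)
    p=P[best[1]];c=np.linalg.lstsq(np.c_[2*p,np.ones(len(p))],(p**2).sum(1),rcond=None)[0]
    return c[:2],np.sqrt(c[2]+c[0]**2+c[1]**2),best[0]
E
python3 - <<'E'
from h import *
S={n:dict(np.load(f"pics/{n}0.npz")) for n in("scene","top")}
for n,s in S.items():
    W=cloud(s);h=cv2.cvtColor(s["frame"],cv2.COLOR_RGB2HSV)
    for name,c in(("cupBlue",(.60,.0)),("cupR",(.45,-.2)),("cupL",(.47,.2))):
        pass
    # blobs
    for nm,lo,hi in(("blue",(95,90,60),(112,255,255)),("orange",(8,150,120),(17,255,255))):
        m=cv2.inRange(h,lo,hi);k,l,st,ce=cv2.connectedComponentsWithStats(m)
        for i in range(1,k):
            if st[i,4]>=6 and st[i,4]<600:
                w=W[l==i];print(n,nm,ce[i].round(1),st[i,2:],"med",np.nanmedian(w,0).round(3),"zmax",np.nanmax(w[:,2]).round(3))
s=S["top"];W=cloud(s)
z=W[...,2];print("table z",np.nanmedian(z[250:300,200:300]))
for nm,(u,v) in(("mid",(269,187)),("L",(186,233)),("R",(350,241)),):
    sub=W[v-26:v+26,u-26:u+26].reshape(-1,3);sub=sub[(sub[:,2]>.055)&(sub[:,2]<.08)]
    print(nm,len(sub),sub[:,2].mean(), ransac(sub[:,:2],.054) if len(sub)>10 else'')
E
python3 - <<'E'
import cv2
a=cv2.imread('pics/top0.png')
import numpy as np
s=np.load('pics/top0.npz')['frame'][...,::-1];t=np.load('pics/scene0.npz')['frame'][...,::-1]
A=cv2.resize(s[160:270,200:380],None,fx=4.4,fy=4.4,interpolation=2)[:300*2]
B=cv2.resize(t[150:240,150:330],None,fx=4.4,fy=4.4,interpolation=2)
cv2.imwrite('pics/topz.png',A);cv2.imwrite('pics/scz.png',B)
E
```

```text
scene blue [181.3   3.1] [13  6 32] med [-0.49  -0.595  0.084] zmax 0.092
scene blue [348.2  11.7] [ 23  26 282] med [-0.487  0.143  0.136] zmax 0.342
scene blue [172.2 120.2] [ 35  12 110] med [ 0.242 -0.376 -0.001] zmax 0.004
scene blue [ 59.8 166.8] [12 13 92] med [ 0.592 -0.592  0.037] zmax 0.043
scene blue [400.1 164.9] [ 44   6 139] med [ 0.283  0.392 -0.   ] zmax 0.008
scene blue [283.  166.5] [3 4 8] med [0.457 0.049 0.065] zmax 0.068
scene blue [281.6 177.9] [ 9  4 17] med [0.464 0.047 0.028] zmax 0.03
scene blue [251.6 204.7] [ 4  5 17] med [ 0.621 -0.006  0.057] zmax 0.06
scene blue [250.6 216.9] [ 9  4 17] med [ 0.63  -0.006  0.02 ] zmax 0.027
scene blue [502.3 230.9] [ 5  3 11] med [0.556 0.638 0.065] zmax 0.067
scene blue [498.5 237. ] [ 8  5 20] med [0.548 0.638 0.032] zmax 0.063
scene blue [111.5 237.5] [4 2 8] med [ 0.778 -0.344  0.004] zmax 0.11
scene blue [ 89.8 238.8] [10  3 25] med [ 0.795 -0.395  0.001] zmax 0.099
scene blue [494.7 242.9] [ 6  5 18] med [0.554 0.636 0.012] zmax 0.035
scene blue [510.7 241.5] [2 4 6] med [0.53  0.683 0.004] zmax 0.006
scene blue 
[... 2753 characters left out ...]
139.  244.5] [ 1 12 12] med [0.461 0.375 0.   ] zmax 0.005
top orange [351.4 240.1] [ 6  5 23] med [ 0.478 -0.247  0.11 ] zmax 0.115
top orange [100. 252.] [1 7 7] med [0.435 0.486 0.02 ] zmax 0.024
top orange [136.1 260.5] [ 9 12 19] med [0.408 0.377 0.   ] zmax 0.01
top orange [103.3 262.8] [11  4 13] med [0.403 0.481 0.001] zmax 0.024
table z -0.00031739184619218884
mid 213 0.06512331537537676 (array([ 0.63698434, -0.01295996]), np.float64(0.05366608721725685), np.int64(203))
L 224 0.0652119305527532 (array([0.49290007, 0.22881332]), np.float64(0.0536433456229717), np.int64(213))
R 1290 0.07215088054665857 (array([ 0.4771893 , -0.25098334]), np.float64(0.05406444361125343), np.int64(248))
```

View pics/topz.png

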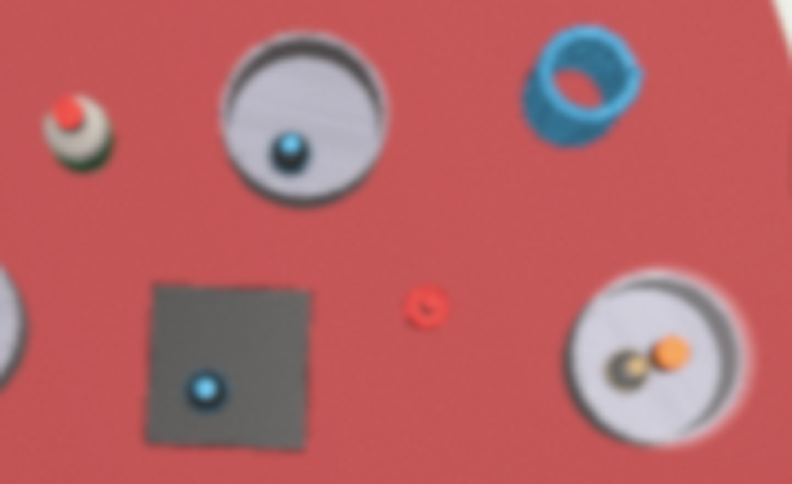

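View pics/scz.png

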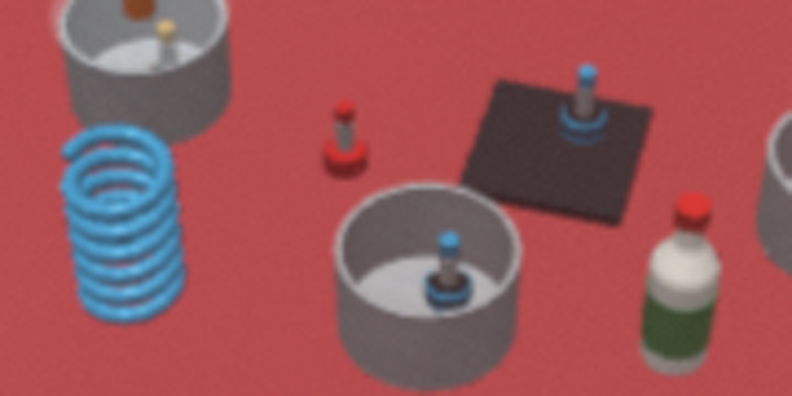

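The zooms show the valve on the plate is blue with its stem tip at top pixel (246,247.6), and the mate's tip is at (265.5,192.6). The bottle and spring stand to either side of the middle cup. Now I'll cross the rays from both views.

```bash
python3 - <<'E'
from h import *
S={n:dict(np.load(f"pics/{n}0.npz")) for n in("scene","top")}
def tip(n,u,v,r=6):
    s=S[n];h=cv2.cvtColor(s["frame"],cv2.COLOR_RGB2HSV);m=cv2.inRange(h,(95,90,120),(112,255,255))
    o=np.zeros_like(m);o[v-r:v+r,u-r:u+r]=m[v-r:v+r,u-r:u+r];k,l,st,ce=cv2.connectedComponentsWithStats(o)
    i=1+np.argmax(st[1:,4]);print(n,ce[i].round(2),st[i]);return ce[i]
for nm,ut,us,z in(("loose",(246,248),(283,166),.066),("mate",(265,193),(251,205),.059)):
    a=tip("top",*ut);b=tip("scene",*us,5)
    print(nm,"top@z",cast(S["top"],a,z-.001).round(4),"scene@z-6mm",cast(S["scene"],b,z-.006).round(4),"2ray",ray2(S["top"],a,S["scene"],b).round(4))
a=(351.4,240.1);b=(180.5,146.5)
print("knob",cast(S["top"],a,.109).round(4),ray2(S["top"],a,S["scene"],b).round(4), cast(S["scene"],b,.095).round(4))
for n in S:
    W=cloud(S[n]).reshape(-1,3)
    for nm,c in(("mid",(.637,-.013)),("R",(.477,-.251))):
        for lo,hi in((.055,.08),):
            k=(np.hypot(W[:,0]-c[0],W[:,1]-c[1])<.075)&(W[:,2]>lo)&(W[:,2]<hi);p=W[k]
            print(n,nm,k.sum(),ransac(p[:,:2],.054,tol=.004))
    for nm,c,zz in(("bottle",(.63,.13),.09),("spring",(.65,-.19),.09),("red",(.51,-.09),.04)):
        k=(np.hypot(W[:,0]-c[0],W[:,1]-c[1])<.07)&(W[:,2]>zz);p=W[k]
        if len(p):print(n,nm,p.min(0).round(3),p.max(0).round(3))
    # rim by grey edge? red look-alike
    h=cv2.cvtColor(S[n]["frame"],cv2.COLOR_RGB2HSV)
s=S["top"];W=cloud(s);
# plate extents
m=(np.abs(W[...,2]-.012)<.004)&(s["frame"].max(2)<130)
k,l,st,ce=cv2.connectedComponentsWithStats(m.astype('uint8'))
for i in range(1,k):
    if st[i,4]>300:
        w=W[l==i];print("dark",ce[i],np.nanpercentile(w,[1,50,99],axis=0).round(3).tolist())
E
```

```text
top [246.25 247.75] [244 246   5   5  20]
scene [283.   166.29] [282 165   3   3   7]
loose top@z [[0.4531 0.0477 0.065 ]] scene@z-6mm [[0.4497 0.0479 0.06  ]] 2ray [0.4532 0.048  0.063 ]
top [265.63 192.47] [263 191   6   4  19]
scene [251.5 204. ] [250 203   4   3  12]
mate top@z [[ 0.6179 -0.0057  0.058 ]] scene@z-6mm [[ 0.6138 -0.0068  0.053 ]] 2ray [ 0.618  -0.0058  0.0575]
knob [[ 0.4773 -0.2487  0.109 ]] [ 0.4786 -0.2519  0.0944] [[ 0.4793 -0.2521  0.095 ]]
scene mid 388 (array([ 0.63882815, -0.01299489]), np.float64(0.0538667853990467), np.int64(371))
scene R 888 (array([ 0.4804293 , -0.24847088]), np.float64(0.054152740515351294), np.int64(291))
scene bottle [0.614 0.125 0.09 ] [0.641 0.153 0.133]
scene spring [ 0.628 -0.232  0.09 ] [ 0.696 -0.164  0.12 ]
scene red [ 0.506 -0.103  0.04 ] [ 0.524 -0.093  0.057]
top mid 213 (array([ 0.63700406, -0.01298937]), np.float64(0.05368256774989481), np.int64(204))
top R 1290 (array([ 0.47693547, -0.2489288 ]), np.float64(0.05409612651509979), np.int64(332))
top bottle [0.61  0.124 0.09 ] [0.633 0.156 0.134]
top spring [ 0.627 -0.231  0.091] [ 0.691 -0.164  0.125]
top red [ 0.509 -0.103  0.042] [ 0.518 -0.094  0.06 ]
dark [66.74717833 91.79232506] [[0.928, 0.472, 0.008], [0.939, 0.633, 0.011], [0.95, 0.797, 0.016]]
dark [263.50868486  94.85111663] [[0.929, -0.128, 0.008], [0.939, 0.005, 0.012], [0.95, 0.144, 0.016]]
dark [453.35424354  97.69372694] [[0.929, -0.771, 0.008], [0.941, -0.592, 0.012], [0.949, -0.355, 0.016]]
dark [251.75027996 242.76707727] [[0.418, -0.018, 0.008], [0.474, 0.032, 0.012], [0.523, 0.087, 0.016]]
dark [259.87160494 373.28395062] [[0.073, -0.068, 0.008], [0.096, 0.001, 0.012], [0.116, 0.07, 0.016]]
```

```bash
cat >> h.py <<'E'
def go(*targets):
    from plant import get_obs
    from scipy.spatial.transform import Rotation as Ro
    o=get_obs();R=Ro.from_euler('xyz',o["orientation"],degrees=True).as_matrix()
    print("clk",round(o["clock"],2),"tcp",o["tool_pos"].round(4),"rpy",o["orientation"].round(2),"F",o["force"].round(1),"open",round(o["opening"],4))
    for t in targets: print(t,"->",(R.T@(np.array(t)-o["tool_pos"])).round(4))
E
python3 - <<'E'
from h import *
go((.453,.048,.29),(.453,.048,.20))
from plant import snapshot
W=cloud(dict(np.load("pics/top0.npz"))).reshape(-1,3)
k=(W[:,1]>.3)&(W[:,1]<.8)&(W[:,0]<.6)&(W[:,2]>.1)
print(k.sum(),np.nanpercentile(W[k],[1,50,99],axis=0).round(3))
E
```

```text
clk 0.1 tcp [0.2179 0.6385 0.2913] rpy [ 1.7991e+02 -1.0000e-02 -1.8850e+01] F [-0.5 -0.7 -0.6] open 0.0874
(0.453, 0.048, 0.29) -> [0.4133 0.4829 0.0021]
(0.453, 0.048, 0.2) -> [0.4133 0.4828 0.0921]
5721 [[0.114 0.544 0.102]
 [0.279 0.588 0.218]
 [0.41  0.674 0.336]]
```

Call:
{"name": "play_rows", "arguments": {
  "series": [
    [100,0,0,-0.03,0],
    [100,0,0,-0.06,0],
    [100,0.03,0.04,-0.06,0],
    [100,0.065,0.076,-0.06,0],
    [100,0.095,0.112,-0.06,0],
    [100,0.125,0.148,-0.06,0],
    [100,0.155,0.184,-0.06,0],
    [100,0.185,0.22,-0.06,0],
    [100,0.215,0.256,-0.06,0],
    [100,0.215,0.256,-0.06,0]
  ]
}}

```text
clock: 1.1
tool_pos: [0.3395, 0.3228, 0.3526]
orientation: [-180.0, 0.0, -19.0]
force: [0.3, 0.8, 1.4]
opening: 0.0876
```

```bash
python3 - <<'E'
from h import *
go((.453,.048,.24))
E
```

```text
clk 1.1 tcp [0.3395 0.3228 0.3526] rpy [-179.99    0.    -19.02] F [0.3 0.8 1.4] open 0.0876
(0.453, 0.048, 0.24) -> [0.1969 0.2228 0.1125]
```

Call:
{"name": "play_rows", "arguments": {
  "series": [
    [60,0.025,0.028,0,0],
    [60,0.05,0.057,0.01,0],
    [60,0.075,0.085,0.03,0],
    [60,0.1,0.113,0.05,0],
    [60,0.125,0.141,0.07,0],
    [60,0.15,0.17,0.09,0],
    [60,0.175,0.198,0.11,0],
    [60,0.197,0.223,0.112,0],
    [60,0.197,0.223,0.112,0],
    [60,0.197,0.223,0.112,0]
  ]
}}

```text
clock: 2.1
tool_pos: [0.4533, 0.0519, 0.2398]
orientation: [180.0, 0.0, -19.0]
force: [0.5, 0.5, -0.7]
opening: 0.0524
```

```bash
python3 - <<'E'
from h import *
go((.453,.048,.104))
from plant import get_obs,snapshot
print(get_obs()["joint_pos"].round(1))
s=snapshot("scene");cv2.imwrite("pics/s1.png",cv2.resize(s["frame"][100:290,90:430,::-1],None,fx=2.3,fy=2.3,interpolation=2))
E
```

```text
clk 2.1 tcp [0.4533 0.0519 0.2398] rpy [ 1.7996e+02  4.0000e-02 -1.8960e+01] F [ 0.5  0.5 -0.7] open 0.0524
(0.453, 0.048, 0.104) -> [0.001  0.0038 0.1358]
[ 31.4   2.1 -30.2  -0.  -57.7  39.7]
```

View pics/s1.png

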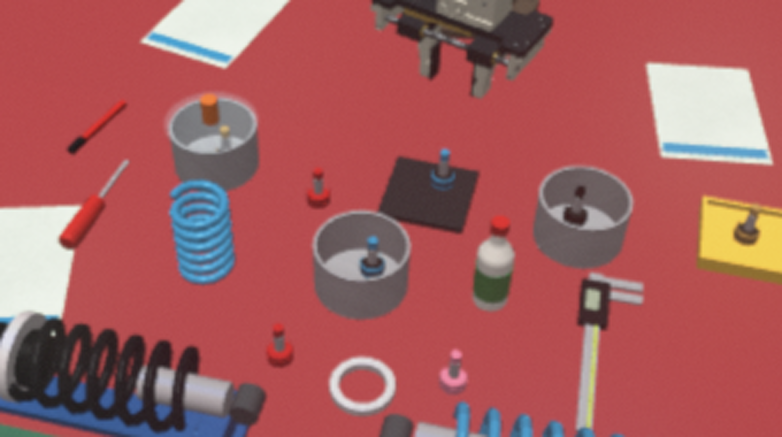

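The gripper is above the plate with the valve directly below it (445,165 in the crop), and the path down is clear. I'll descend now.

Call:
{"name": "play_rows", "arguments": {
  "series": [
    [50,0.001,0.003,0.03,0],
    [50,0.001,0.004,0.06,0],
    [50,0.001,0.004,0.09,0],
    [50,0.001,0.004,0.115,0],
    [50,0.001,0.004,0.13,0],
    [50,0.001,0.004,0.136,0],
    [50,0.001,0.004,0.136,0],
    [50,0.001,0.004,0.136,0]
  ]
}}

```text
clock: 2.95
tool_pos: [0.4534, 0.0491, 0.105]
orientation: [-179.9, -0.1, -18.8]
force: [0.7, 0.3, 0.3]
opening: 0.0442
```

```bash
python3 - <<'E'
from h import *
go((.453,.048,.104))
from plant import get_obs,snapshot
for n in("scene","top"):
    s=snapshot(n);np.savez(f"pics/{n}2.npz",**s);f=s["frame"][110:200,230:330] if n=="scene" else s["frame"][190:300,190:310]
    cv2.imwrite(f"pics/{n}2.png",cv2.resize(f[...,::-1],None,fx=5,fy=5,interpolation=2))
E
```

```text
clk 2.95 tcp [0.4534 0.0491 0.105 ] rpy [-1.7995e+02 -5.0000e-02 -1.8770e+01] F [0.7 0.3 0.3] open 0.0442
(0.453, 0.048, 0.104) -> [0.     0.0012 0.001 ]
```

View pics/scene2.png

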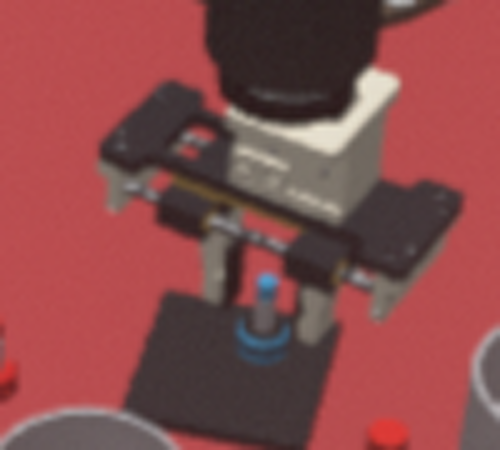

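The stem (265,300) is centred between the fingers (215 and 315), so I'll close the jaws.

Call:
{"name": "play_rows", "arguments": {
  "series": [
    [40,0,0.001,0.001,0],
    [30,0,0.001,0.001,0],
    [20,0,0.001,0.001,0],
    [12,0,0.001,0.001,0],
    [6,0,0.001,0.001,0],
    [6,0,0.001,0.001,0],
    [6,0,0.001,0.001,0],
    [6,0,0.001,0.001,0]
  ]
}}

```text
clock: 3.85
tool_pos: [0.4526, 0.0474, 0.1032]
orientation: [180.0, 0.0, -18.8]
force: [0.3, -0.2, 0.3]
opening: 0.0111
```

Call:
{"name": "play_rows", "arguments": {
  "series": [
    [6,0,0,-0.01,0],
    [6,0,0,-0.02,0],
    [6,0,0,-0.045,0],
    [6,0,0,-0.07,0],
    [6,0,0,-0.1,0],
    [6,0,0,-0.13,0],
    [6,0,0,-0.13,0],
    [6,0,0,-0.13,0]
  ]
}}

```text
clock: 4.65
tool_pos: [0.4526, 0.0475, 0.2344]
orientation: [-179.9, -0.1, -18.9]
force: [-0.8, -0.7, -2.4]
opening: 0.011
```

```bash
python3 - <<'E'
from h import *
go((.658,-.020,.22),(.658,-.020,.098))
from plant import get_obs,snapshot
for n in("scene","top"):
    s=snapshot(n);np.savez(f"pics/{n}3.npz",**s)
s=dict(np.load("pics/scene3.npz"));cv2.imwrite("pics/s3.png",cv2.resize(s["frame"][90:240,200:350,::-1],None,fx=4,fy=4,interpolation=2))
E
```

```text
clk 4.65 tcp [0.4526 0.0475 0.2344] rpy [-1.7987e+02 -9.0000e-02 -1.8850e+01] F [-0.8 -0.7 -2.4] open 0.011
(0.658, -0.02, 0.22) -> [ 0.2162 -0.0025  0.0147]
(0.658, -0.02, 0.098) -> [ 0.216  -0.0022  0.1367]
```

View pics/s3.png

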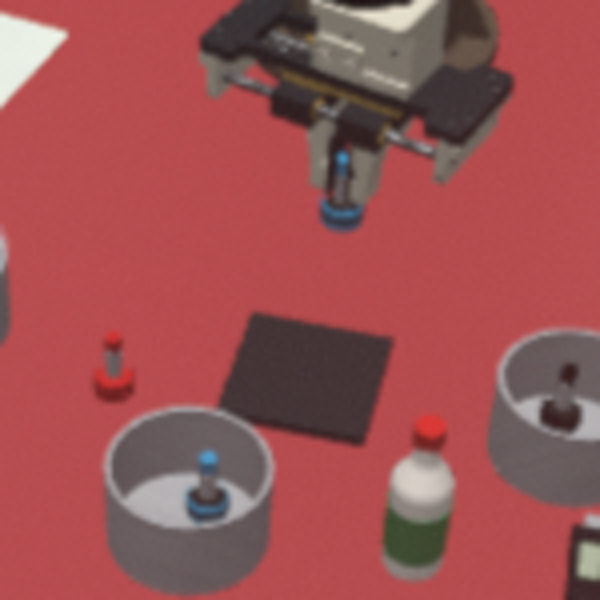

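The valve hangs upright in the grip (head at 340,213) and the plate is empty. I'll move it over the middle cup.

Call:
{"name": "play_rows", "arguments": {
  "series": [
    [6,0.02,0,0,0],
    [6,0.05,0,0,0],
    [6,0.08,0,0,0],
    [6,0.11,0,0,0],
    [6,0.14,0,0,0],
    [6,0.17,-0.001,0,0],
    [6,0.2,-0.002,0,0],
    [6,0.216,-0.002,0,0],
    [6,0.216,-0.002,0,0],
    [6,0.216,-0.002,0,0]
  ]
}}

```text
clock: 5.75
tool_pos: [0.657, -0.0207, 0.2313]
orientation: [179.9, 0.2, -18.9]
force: [-0.1, 0.7, -1.8]
opening: 0.0113
```

Call:
{"name": "play_rows", "arguments": {
  "series": [
    [6,0,0,0.02,0],
    [6,0,0,0.04,0],
    [6,0,0,0.055,0],
    [6,0,0,0.06,0],
    [6,0,0,0.06,0]
  ]
}}

```text
clock: 6.25
tool_pos: [0.6567, -0.0203, 0.1725]
orientation: [179.9, 0.1, -18.8]
force: [0.5, -0.5, -0.3]
opening: 0.0113
```

```bash
python3 - <<'E'
from h import *
go((.658,-.020,.098))
from plant import get_obs,snapshot
for n in("scene","top"):
    s=snapshot(n);np.savez(f"pics/{n}4.npz",**s)
s=dict(np.load("pics/scene4.npz"));cv2.imwrite("pics/s4.png",cv2.resize(s["frame"][120:260,180:330,::-1],None,fx=4,fy=4,interpolation=2))
E
```

```text
clk 6.25 tcp [ 0.6567 -0.0203  0.1725] rpy [ 1.7995e+02  9.0000e-02 -1.8810e+01] F [ 0.5 -0.5 -0.3] open 0.0113
(0.658, -0.02, 0.098) -> [ 0.0012 -0.0007  0.0745]
```

View pics/s4.png

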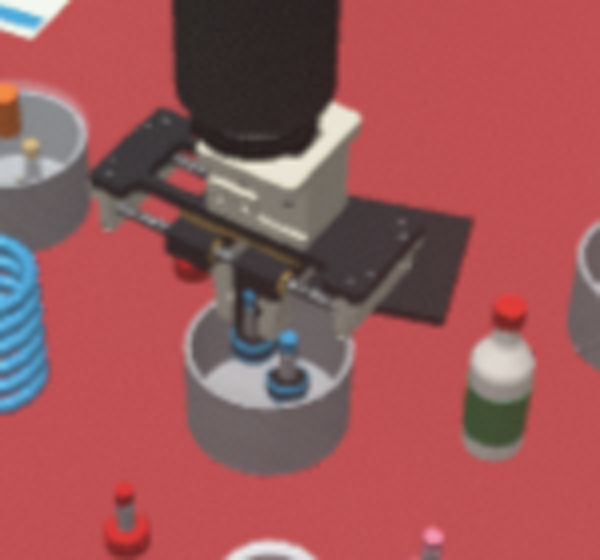

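The valve (250,345) is poised above the mouth, clear of the mate (287,380) and the wall. I'll lower it in two stages.

Call:
{"name": "play_rows", "arguments": {
  "series": [
    [6,0.001,0,0.015,0],
    [6,0.001,0,0.03,0],
    [6,0.001,0,0.045,0],
    [6,0.001,0,0.057,0],
    [6,0.001,0,0.066,0],
    [6,0.001,0,0.071,0],
    [6,0.001,0,0.073,0],
    [6,0.001,0,0.073,0],
    [6,0.001,0,0.073,0]
  ]
}}

```text
clock: 7.25
tool_pos: [0.6589, -0.0207, 0.1007]
orientation: [-180.0, -0.0, -18.8]
force: [0.1, 0.8, 0.2]
opening: 0.0113
```

Call:
{"name": "play_rows", "arguments": {
  "series": [
    [6,0,0,0.001,0],
    [6,0,0,0.0015,0],
    [6,0,0,0.002,0],
    [6,0,0,0.0025,0],
    [6,0,0,0.0025,0]
  ]
}}

```text
clock: 7.75
tool_pos: [0.6585, -0.0208, 0.0976]
orientation: [180.0, 0.0, -18.8]
force: [0.3, -0.5, -1.0]
opening: 0.0111
```

Call:
{"name": "play_rows", "arguments": {
  "series": [
    [6,0,0,0.0005,0],
    [6,0,0,0.001,0],
    [6,0,0,0.001,0]
  ]
}}

```text
clock: 8.05
tool_pos: [0.6585, -0.0208, 0.0966]
orientation: [180.0, 0.0, -18.8]
force: [0.6, 0.6, -1.1]
opening: 0.011
```

```bash
python3 - <<'E'
from h import *
go()
E
```

```text
clk 8.05 tcp [ 0.6585 -0.0208  0.0966] rpy [ 1.7999e+02  1.0000e-02 -1.8840e+01] F [ 0.6  0.6 -1.1] open 0.011
```

Call:
{"name": "play_rows", "arguments": {
  "series": [
    [6,0,0,0.0005,0],
    [6,0,0,0.001,0],
    [6,0,0,0.001,0]
  ]
}}

```text
clock: 8.35
tool_pos: [0.6587, -0.0208, 0.0962]
orientation: [-180.0, -0.0, -18.8]
force: [-1.2, 0.2, 4.5]
opening: 0.011
```

There is floor contact at 4.5 N, so I'll release with a small opening.

Call:
{"name": "play_rows", "arguments": {
  "series": [
    [14,0,0,0,0],
    [17,0,0,0,0],
    [20,0,0,0,0],
    [23,0,0,0,0],
    [24,0,0,0,0],
    [24,0,0,0,0]
  ]
}}

```text
clock: 8.95
tool_pos: [0.6586, -0.0208, 0.0956]
orientation: [180.0, 0.0, -18.8]
force: [0.6, 0.0, 0.2]
opening: 0.0209
```

Call:
{"name": "play_rows", "arguments": {
  "series": [
    [24,0,0,-0.01,0],
    [24,0,0,-0.025,0],
    [24,0,0,-0.045,0],
    [24,0,0,-0.07,0],
    [24,0,0,-0.1,0],
    [24,0,0,-0.13,0],
    [30,0,0,-0.15,0],
    [40,0,0,-0.15,0]
  ]
}}

```text
clock: 9.75
tool_pos: [0.6602, -0.0207, 0.2514]
orientation: [-179.8, -0.4, -18.8]
force: [0.1, 1.0, 0.6]
opening: 0.0295
```

```bash
python3 - <<'E'
from h import *
go((.478,-.250,.24),(.478,-.250,.142))
from plant import get_obs,snapshot
for n in("scene","top"):
    s=snapshot(n);np.savez(f"pics/{n}5.npz",**s)
s=dict(np.load("pics/scene5.npz"));cv2.imwrite("pics/s5.png",cv2.resize(s["frame"][120:260,180:330,::-1],None,fx=4,fy=4,interpolation=2))
E
```

```text
clk 9.75 tcp [ 0.6602 -0.0207  0.2514] rpy [-179.8    -0.41  -18.81] F [0.1 1.  0.6] open 0.0295
(0.478, -0.25, 0.24) -> [-0.0987  0.2758  0.0098]
(0.478, -0.25, 0.142) -> [-0.0994  0.2761  0.1078]
```

View pics/s5.png

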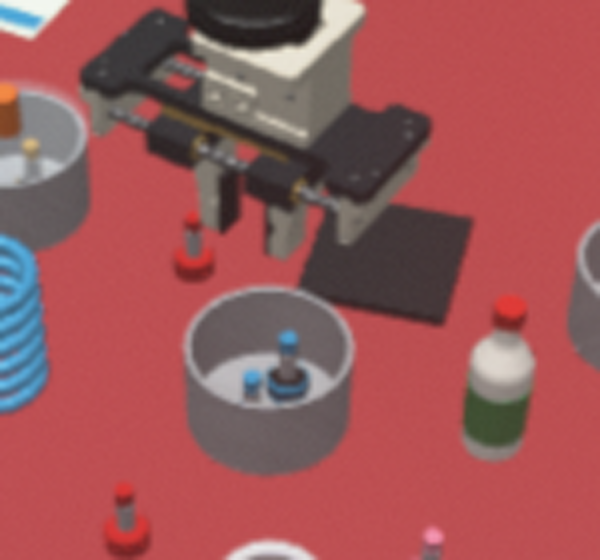

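Both blue valves stand upright in the middle cup (tips at 252,380 and 288,340). The cover is next.

Call:
{"name": "play_rows", "arguments": {
  "series": [
    [60,-0.008,0.022,0,0],
    [60,-0.02,0.055,0,0],
    [60,-0.032,0.09,0,0],
    [60,-0.044,0.125,0,0],
    [60,-0.056,0.16,0,0],
    [60,-0.068,0.195,0,0],
    [60,-0.08,0.23,0,0],
    [60,-0.092,0.26,0.005,0],
    [60,-0.099,0.276,0.01,0],
    [60,-0.099,0.276,0.01,0]
  ]
}}

```text
clock: 10.85
tool_pos: [0.4737, -0.251, 0.2346]
orientation: [180.0, 0.1, -19.0]
force: [0.4, -0.8, -0.1]
opening: 0.0526
```

Call:
{"name": "play_rows", "arguments": {
  "series": [
    [55,0,0,0,0],
    [50,0,0,0.02,0],
    [50,0,0,0.035,0],
    [50,0,0,0.035,0]
  ]
}}

```text
clock: 11.25
tool_pos: [0.4756, -0.2489, 0.1987]
orientation: [180.0, 0.2, -18.8]
force: [-0.1, -0.1, -0.4]
opening: 0.044
```

```bash
python3 - <<'E'
from h import *
go((.478,-.2495,.144))
from plant import get_obs,snapshot
for n in("scene","top"):
    s=snapshot(n);np.savez(f"pics/{n}6.npz",**s)
s=dict(np.load("pics/scene6.npz"));cv2.imwrite("pics/s6.png",cv2.resize(s["frame"][80:220,120:270,::-1],None,fx=4,fy=4,interpolation=2))
E
```

```text
clk 11.25 tcp [ 0.4756 -0.2489  0.1987] rpy [179.98   0.2  -18.79] F [-0.1 -0.1 -0.4] open 0.044
(0.478, -0.2495, 0.144) -> [ 0.0027 -0.0003  0.0547]
```

View pics/s6.png

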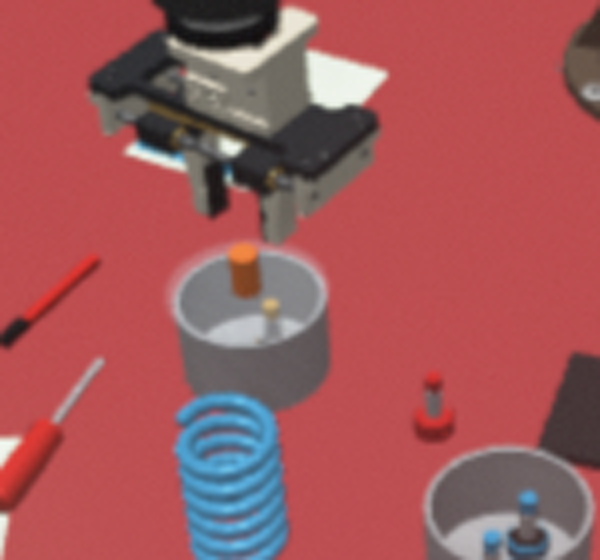

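The jaws are over the knob (243,270) and the path down is clear. I'll descend and then close.

Call:
{"name": "play_rows", "arguments": {
  "series": [
    [50,0.002,0,0.015,0],
    [50,0.003,0,0.03,0],
    [50,0.003,0,0.042,0],
    [50,0.003,0,0.05,0],
    [50,0.003,0,0.054,0],
    [50,0.003,0,0.054,0],
    [50,0.003,0,0.054,0],
    [50,0.003,0,0.054,0]
  ]
}}

```text
clock: 12.15
tool_pos: [0.4789, -0.2511, 0.1473]
orientation: [-180.0, -0.1, -18.8]
force: [-0.1, -0.3, -0.2]
opening: 0.0438
```

Call:
{"name": "play_rows", "arguments": {
  "series": [
    [44,0,0,0,0],
    [38,0,0,0,0],
    [33,0,0,0,0],
    [29,0,0,0,0],
    [25,0,0,0,0],
    [20,0,0,0,0],
    [16,0,0,0,0],
    [16,0,0,0,0],
    [16,0,0,0,0]
  ]
}}

```text
clock: 13.05
tool_pos: [0.4786, -0.2511, 0.1467]
orientation: [180.0, 0.0, -18.8]
force: [0.1, -1.2, 1.0]
opening: 0.0211
```

Call:
{"name": "play_rows", "arguments": {
  "series": [
    [16,0,0,-0.005,0],
    [16,0,0,-0.015,0],
    [16,0,0,-0.03,0],
    [16,0,0,-0.05,0],
    [16,0,0,-0.075,0],
    [16,0,0,-0.1,0],
    [16,0,0,-0.11,0],
    [16,0,0,-0.11,0],
    [16,0,0,-0.11,0]
  ]
}}

```text
clock: 13.95
tool_pos: [0.4782, -0.2507, 0.2559]
orientation: [-180.0, 0.0, -18.9]
force: [0.1, -0.7, -2.6]
opening: 0.0212
```

```bash
python3 - <<'E'
from h import *
go((.638,-.013,.2567),(.638,-.013,.1467))
from plant import get_obs,snapshot
for n in("scene","top"):
    s=snapshot(n);np.savez(f"pics/{n}7.npz",**s)
s=dict(np.load("pics/scene7.npz"));cv2.imwrite("pics/s7.png",cv2.resize(s["frame"][60:210,120:270,::-1],None,fx=4,fy=4,interpolation=2))
W=cloud(s).reshape(-1,3);k=(np.hypot(W[:,0]-.48,W[:,1]+.25)<.075)&(W[:,2]>.15)&(W[:,2]<.195);p=W[k]
if len(p)>20:
  c=cv2.convexHull(p[:,:2].astype('float32'));print(len(p),p.min(0),p.max(0),cv2.minEnclosingCircle(c))
E
```

```text
clk 13.95 tcp [ 0.4782 -0.2507  0.2559] rpy [-1.7997e+02  5.0000e-02 -1.8850e+01] F [ 0.1 -0.7 -2.6] open 0.0212
(0.638, -0.013, 0.2567) -> [ 0.0744 -0.2766 -0.0007]
(0.638, -0.013, 0.1467) -> [ 0.0745 -0.2766  0.1093]
713 [ 0.42070803 -0.3100108   0.17437672] [ 0.53858618 -0.18866304  0.19468474] ((0.48121213912963867, -0.25027522444725037), 0.06396891921758652)
```

View pics/s7.png

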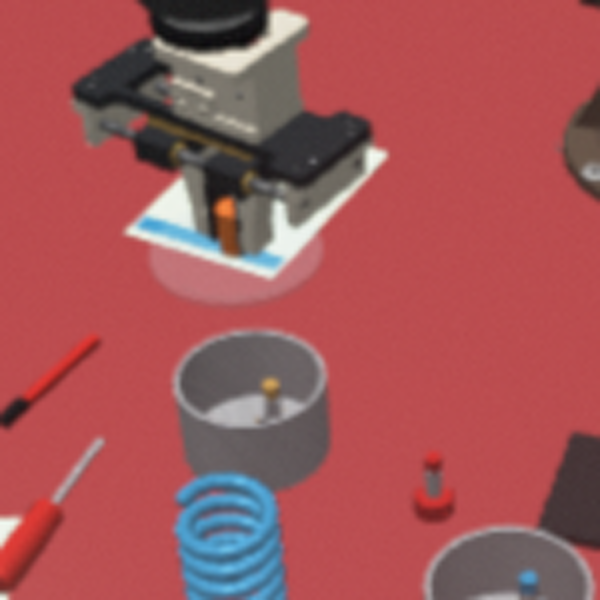

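The cover is lifted (disc at 235,265), and the brass mate is still standing at (270,390). Next I'll check tilt.

```bash
cat > pl.py <<'E'
from h import *
def plane(f,c,z,dz=.006,rin=.03,rout=.057):
    W=cloud(dict(np.load(f))).reshape(-1,3);r=np.hypot(W[:,0]-c[0],W[:,1]-c[1])
    p=W[(r>rin)&(r<rout)&(abs(W[:,2]-z)<dz)]
    A=np.c_[p[:,:2]-c,np.ones(len(p))];x,*_=np.linalg.lstsq(A,p[:,2],rcond=None)
    q=W[(r<.075)&(abs(W[:,2]-z)<dz)];lo,hi=np.nanpercentile(q[:,:2],[.5,99.5],axis=0)
    print(f,len(p),"slope deg x,y",np.degrees(x[:2]).round(2),"z",x[2].round(4),"rms",(A@x-p[:,2]).std().round(4),"ctr",((lo+hi)/2).round(4),"dia",(hi-lo).round(4))
E
python3 - <<'E'
from pl import *
for n in("scene7","top7"):plane(f"pics/{n}.npz",(.48,-.25),.182,.008)
for n in("scene0","top0"):plane(f"pics/{n}.npz",(.48,-.25),.073,.008)
E
```

```text
pics/scene7.npz 464 slope deg x,y [-0.46 -0.09] z 0.1811 rms 0.0016 ctr [ 0.4825 -0.2479] dia [0.1099 0.1171]
pics/top7.npz 295 slope deg x,y [0.24 0.27] z 0.181 rms 0.0025 ctr [ 0.4463 -0.2369] dia [0.0549 0.0938]
pics/scene0.npz 523 slope deg x,y [-0.42 -0.14] z 0.0718 rms 0.0019 ctr [ 0.4791 -0.2501] dia [0.1172 0.1155]
pics/top0.npz 881 slope deg x,y [ 0.01 -0.2 ] z 0.0723 rms 0.003 ctr [ 0.478  -0.2511] dia [0.115  0.1151]
```

The cover is level. I'll carry it over the middle cup.

Call:
{"name": "play_rows", "arguments": {
  "series": [
    [16,0.005,-0.018,0,0],
    [16,0.013,-0.048,0,0],
    [16,0.022,-0.083,0,0],
    [16,0.031,-0.118,0,0],
    [16,0.041,-0.153,0,0],
    [16,0.05,-0.188,0,0],
    [16,0.06,-0.223,0,0],
    [16,0.068,-0.256,0,0],
    [16,0.074,-0.277,0,0],
    [16,0.074,-0.277,0,0]
  ]
}}

```text
clock: 15.05
tool_pos: [0.6391, -0.0106, 0.2549]
orientation: [179.9, 0.1, -18.7]
force: [-0.9, 0.1, -2.0]
opening: 0.0214
```

Call:
{"name": "play_rows", "arguments": {
  "series": [
    [16,0,0,0.02,0],
    [16,0,0,0.045,0],
    [16,0,0,0.065,0],
    [16,0,0,0.08,0],
    [16,0,0,0.085,0],
    [16,0,0,0.085,0],
    [16,0,0,0.085,0]
  ]
}}

```text
clock: 15.75
tool_pos: [0.6384, -0.013, 0.1723]
orientation: [-180.0, -0.0, -18.8]
force: [0.5, 0.6, -1.5]
opening: 0.0211
```

```bash
python3 - <<'E'
from pl import *
go((.637,-.0135,.1467))
from plant import get_obs,snapshot
for n in("scene","top"):
    s=snapshot(n);np.savez(f"pics/{n}8.npz",**s)
s=dict(np.load("pics/scene8.npz"));cv2.imwrite("pics/s8.png",cv2.resize(s["frame"][110:260,180:330,::-1],None,fx=4,fy=4,interpolation=2))
z=get_obs()["tool_pos"][2]-.0737
for n in("scene8","top8"):plane(f"pics/{n}.npz",(.638,-.013),z,.007)
E
```

```text
clk 15.75 tcp [ 0.6384 -0.013   0.1723] rpy [-1.7999e+02 -4.0000e-02 -1.8850e+01] F [ 0.5  0.6 -1.5] open 0.0211
(0.637, -0.0135, 0.1467) -> [-0.0012  0.0009  0.0256]
pics/scene8.npz 576 slope deg x,y [0.24 0.06] z 0.0976 rms 0.0017 ctr [ 0.6493 -0.0119] dia [0.0982 0.1162]
pics/top8.npz 322 slope deg x,y [0.26 0.01] z 0.0988 rms 0.0028 ctr [ 0.6185 -0.0119] dia [0.0768 0.1152]
```

View pics/s8.png

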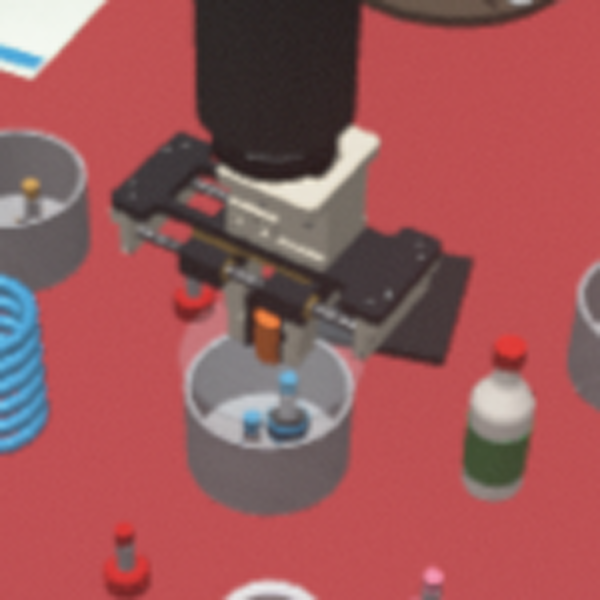

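The cover hangs over the cup (knob at 267,335), centred within about 1 mm, with the bottle clear. I'll lower it.

Call:
{"name": "play_rows", "arguments": {
  "series": [
    [16,-0.001,0.001,0.006,0],
    [16,-0.001,0.001,0.012,0],
    [16,-0.001,0.001,0.017,0],
    [16,-0.001,0.001,0.021,0],
    [16,-0.001,0.001,0.023,0],
    [16,-0.001,0.001,0.024,0],
    [16,-0.001,0.001,0.024,0],
    [16,-0.001,0.001,0.024,0]
  ]
}}

```text
clock: 16.65
tool_pos: [0.637, -0.0133, 0.1478]
orientation: [-180.0, -0.0, -18.8]
force: [-0.2, 0.4, -0.4]
opening: 0.0214
```

Call:
{"name": "play_rows", "arguments": {
  "series": [
    [16,0,0,0.0005,0],
    [16,0,0,0.001,0],
    [16,0,0,0.001,0],
    [16,0,0,0.001,0]
  ]
}}

```text
clock: 17.05
tool_pos: [0.6369, -0.0134, 0.1467]
orientation: [-180.0, -0.0, -18.8]
force: [0.2, 0.3, -1.6]
opening: 0.0209
```

Call:
{"name": "play_rows", "arguments": {
  "series": [
    [16,0,0,0.0003,0],
    [16,0,0,0.0006,0],
    [16,0,0,0.0006,0]
  ]
}}

```text
clock: 17.35
tool_pos: [0.6369, -0.0133, 0.1467]
orientation: [-180.0, -0.0, -18.8]
force: [-2.2, 1.2, 5.5]
opening: 0.0211
```

Contact came at the same TCP height as on the first cup (0.1467), so the cover is seated. I'll release and retreat.

Call:
{"name": "play_rows", "arguments": {
  "series": [
    [26,0,0,0,0],
    [30,0,0,0,0],
    [36,0,0,0,0],
    [42,0,0,0,0],
    [46,0,0,0,0],
    [46,0,0,0,0]
  ]
}}

```text
clock: 17.95
tool_pos: [0.6368, -0.0134, 0.146]
orientation: [180.0, 0.0, -18.8]
force: [0.4, -0.6, -0.3]
opening: 0.0396
```

Call:
{"name": "play_rows", "arguments": {
  "series": [
    [46,0,0,-0.01,0],
    [46,0,0,-0.025,0],
    [46,0,0,-0.045,0],
    [46,0,0,-0.07,0],
    [46,0,0,-0.1,0],
    [46,-0.03,0,-0.13,0],
    [46,-0.06,0,-0.15,0],
    [46,-0.09,0,-0.15,0],
    [46,-0.12,0,-0.15,0],
    [46,-0.15,0,-0.15,0]
  ]
}}

```text
clock: 18.95
tool_pos: [0.4937, 0.0352, 0.2971]
orientation: [-179.9, -0.1, -18.8]
force: [0.1, 1.5, 1.2]
opening: 0.0401
```

Call:
{"name": "play_rows", "arguments": {
  "series": [
    [46,-0.02,0.03,0,0],
    [46,-0.03,0.06,0,0],
    [46,-0.03,0.09,0,0],
    [46,-0.03,0.09,0,0],
    [46,-0.03,0.09,0,0]
  ]
}}

```text
clock: 19.45
tool_pos: [0.4374, -0.0408, 0.297]
orientation: [-179.9, -0.1, -18.9]
force: [-0.3, -0.2, 0.5]
opening: 0.0405
```

```bash
python3 - <<'E'
from pl import *
go()
from plant import get_obs,snapshot
for n in("scene","top"):
    s=snapshot(n);np.savez(f"pics/{n}9.npz",**s)
s=dict(np.load("pics/scene9.npz"));cv2.imwrite("pics/s9.png",cv2.resize(s["frame"][110:260,180:330,::-1],None,fx=4,fy=4,interpolation=2))
s=dict(np.load("pics/top9.npz"));cv2.imwrite("pics/t9.png",cv2.resize(s["frame"][...,::-1],(800,600),interpolation=2))
for n in("scene9","top9"):plane(f"pics/{n}.npz",(.638,-.013),.073,.005)
E
```

```text
clk 19.45 tcp [ 0.4374 -0.0408  0.297 ] rpy [-1.7994e+02 -9.0000e-02 -1.8910e+01] F [-0.3 -0.2  0.5] open 0.0405
pics/scene9.npz 739 slope deg x,y [0.13 0.  ] z 0.0723 rms 0.0017 ctr [ 0.6376 -0.012 ] dia [0.118  0.1155]
pics/top9.npz 755 slope deg x,y [-0.18 -0.11] z 0.0726 rms 0.0024 ctr [ 0.6366 -0.0108] dia [0.1165 0.1147]
```

View pics/s9.png

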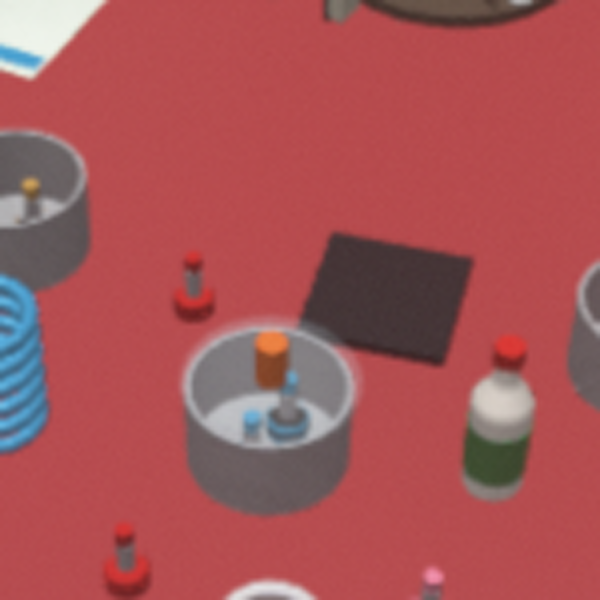

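View pics/t9.png

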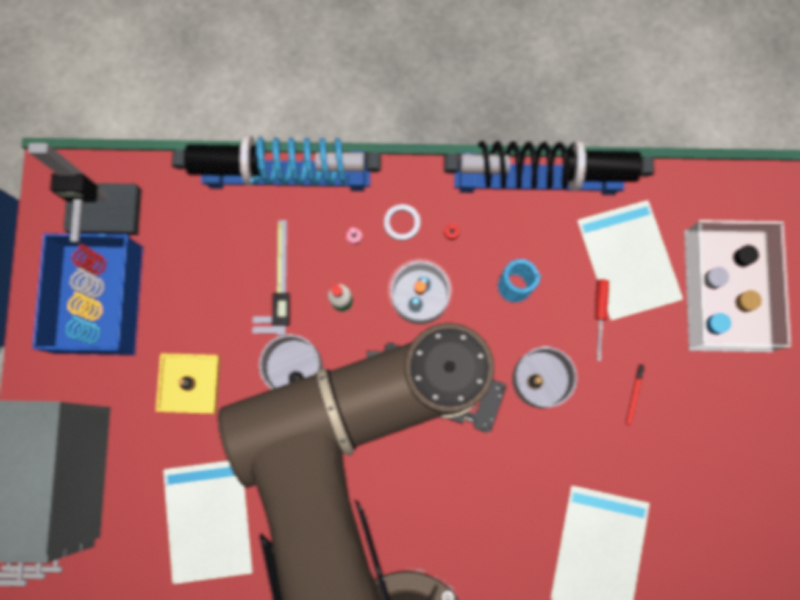

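The cover sits level on the middle cup, with its top at 72 to 73 mm as it was on the first cup. Both blue valves are upright under it (252,425 and 288,410), and nothing else has moved. I'll hand it in.

```bash
python3 -c "
from plant import close_job;print(close_job())"
```

```text
the job is handed in; nothing more can be done
None
```

I stood the checked blue valve upright on the floor of the middle cup, beside the blue mate. I then moved the clear cover from the brass valve's cup onto that cup. The job was handed in at about 19.6 s; no verdict was reported.

- **Valve:** I lowered it until it touched the floor (4.5 N) and then let go. The pictures show both blue valves standing in the cup.
- **Cover:** It met the rim at the same tool height as on its first cup. Its top measured 72.3 to 72.6 mm, against 72 mm before and 73 mm nominal. Its tilt was under 0.2° and it was centred within about 2 mm; the two views differ by about 1 mm on its centre.
- **Rest of the bench:** Nothing else appears to have moved, judged by eye from the last pictures. In the top view the arm hid part of the left cup and the plate. The gripper was clear of everything at the end.

No check failed.

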